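Close up a row of carved panels in the gluing jig

ROBOT

A 6-joint arm with a two-finger parallel gripper is mounted at the origin on the work surface. World frame = base frame: x ahead of the robot, y to its left, z up, the work surface at z = 0. Lengths are in m, angles in degrees, forces in N, time in s.
With the tool pointing down it reaches from about 0.375 to 0.9 m from the base axis. Payload 3.1 kg.
Tool frame: the origin (TCP) lies between the finger pads; the fingertips stand 11 mm ahead of it and the grasp point (between the pads) lies 8 mm behind it; z points along the fingers, y is the line along which they close (so a half turn about z gives the same grasp; the last joint's range is limited). The gripper opens to 87 mm and grips with 3 to 60 N. Pads are 19 mm wide; open, the fingers measure 117 mm over their backs; the gripper's body (75 mm by 190 mm) begins 51 mm behind the grasp point.
Start: joints at [-76.576, 30.224, 82.088, -0, 67.689, -10.227], TCP at [0.251, -0.572, 0.234] pointing down, gripper open.
Joint ranges: [-176.69, 176.69], [-43.24, 126.21], [12.49, 139.97], [-82, 262], [0, 151.66], [-163.58, 163.58]. Speed limits (degrees/s): [159.86, 159.86, 180, 180, 180, 180].

INTERFACE

Orientations are given as a 3x3 rotation matrix whose columns are the frame's x, y, z axes.
In Python, from rig import bot, viewer, workorder, models gives the robot as it stands.
- The arm moves only by the shell command python3 -m jog 'ROWS'. ROWS is JSON, a list of rows, each a list of 7 numbers: the opening, from 0 (shut) to 1 (fully open), then the shift along the tool's x, y, z in m, then the turn, a rotation vector about the tool's x, y, z in degrees. In form: [[claw, x, y, z, ax, ay, az], ...]. A call has 1 to 20 rows; each row is the pose to reach, as a shift and turn from the pose commanded when the call began, along the tool's axes at that moment; what a row does not reach only later rows make up. A row lasts 1/8 s, in which the tool goes at most 62.5 mm and 10.7 degrees, less where a joint would pass 70% of its speed; a pose out of reach is approached as far as the arm can. A call with a gripper value outside its range is refused whole. The fingers move at their own pace and stop on an object; the grip force is fixed at half the most. Time passes only in rows, so rows that repeat a pose let the fingers close. It gives the time, the measured TCP pose, the force, the opening and the grip force at its end, in the units of the state.
- bot.read_state(): the state, without advancing time (a new reading comes with each control period).
- viewer.capture(name): name is "scene" or "side" or "wrist"; returns (picture, depth): 400x640x3 uint8, blue, green, red; 400x640 float32, m along the optical axis (not along the pixel's ray), 0 where there is no reading.
- viewer.camera_info(name): a dict with "fx", "fy", "cx", "cy" (pixels), "world_to_cam" (4x4, takes a point from world to camera coordinates). Camera axes: x right, y down, z forward; pixel columns grow to the right and rows downward; lengths in m; the calibration is good to about 2 mm. The wrist camera is an equidistant fisheye: a pixel r from the principal point sees the ray r / f radians off the axis. A picture is of the moment at which its call begins: read the wrist's pose just before it. camera_info takes no time and is no camera call; for the wrist camera it gives the pose at the moment of the call.
- workorder.hand_in(): hands the job in; it is judged then, once.
Trained networks look in the newest picture that a camera, given by its name, has taken for a name from the list of things; names that differ only in an ending like _2 or _b are one class to them, and where a whole thing is asked for, a point or a joint stands for the part that bears it (a point fixed in the world has none). Each returns a list of dicts, best first, with "p" (0 to 1); they miss things now and then, are a little off and sometimes report something else, mostly with a low value. They report only what shows in the picture. A call takes as long as a camera call. They do not tell look-alikes from the thing itself.
- models.outline_of(camera, thing): "mask" (400x640 bool, what is visible of it).
- models.tip_of(camera, thing): "xyz" ([x, y, z] in m, in world coordinates, good to about 4 mm: a listed point, or the origin of a listed thing).
The state is a dict: "time_s": time; "joint_positions": joint angles; "qvel": joint speeds; "tau": joint torques, N m; "position": TCP position; "tcp_rot": TCP orientation; "force": force on the tool from outside, world axes, zero at the start; "moment": the same for the moment, N m; "opening": opening from 0.0 (shut) to 1.0 (fully open); "grasp_force": force on a finger pad.
Only numpy, scipy, OpenCV 4.12 (cv2) and the standard library are available. Lean on these libraries where they do the work, as an engineer would, in place of code of your own. Each camera call takes 0.05 s, during which the arm holds its last target. There are 200 camera calls.

TASK

Nudge the three loose carved panels on the jig board into one tight straight row, each lying flat with its far edge flush against the long fence. Then slide the cheek along the fence until the row is closed without gaps between it and the end block, press it firmly (about 10 N) against the row for a moment and let go, leaving the cheek against the row. Do not ram the panels, and leave the mallet, the gouge and the whetstone where they are.

Things in the scene. Friction and masses are not known exactly. Their poses are not given: they have to be found in the camera images.
- jig: Fixed gluing jig: plywood board 300 (x) x 560 (y) x 12 thick; origin: centre of its underside, z up. A dark end block (x = +10 to +110, 30 in y, 30 high above the board, wing screw on top to 46) is clamped near its +y end: its face, looking to -y, stands at y = +180 to +215, different each time and not reported: feel or see it. It does not give way.
- fence_face (a point): Middle of the foot of the fence's inner face (at jig x = +110, board top); axes as the jig's. The brown wooden fence runs along the jig's whole far side, parallel to jig y, 32 wide and 28 high above the board; its inner face looks to -x.
- cheek: Dark wooden block 100 (x) x 30 (y) x 35 high that slides along jig y only (drag 1 N), with a pale upright post, diameter 20, 42 high, on its centre (top 77 above the board). Origin: centre of its underside, on the board, at jig x = +60; axes as the jig's. Pressing face at its y = +15. Starts at jig y = -225 to -195, can reach y = -15, stays where left.
- panel_a: Carved wooden panel, one of three equal ones: 90 (x) x 80 (y) x 24 thick, about 70 g, low relief on top; origin: centre of its underside, z up. Loose on the jig board, its x roughly along jig x. Its 80 mm side goes against the fence (origin then at jig x = +65), in any order. Too wide to grip: push its edges.
- panel_b: Carved wooden panel, one of three equal ones: 90 (x) x 80 (y) x 24 thick, about 70 g, low relief on top; origin: centre of its underside, z up. Loose on the jig board, its x roughly along jig x. Its 80 mm side goes against the fence (origin then at jig x = +65), in any order. Too wide to grip: push its edges.
- panel_c: Carved wooden panel, one of three equal ones: 90 (x) x 80 (y) x 24 thick, about 70 g, low relief on top; origin: centre of its underside, z up. Loose on the jig board, its x roughly along jig x. Its 80 mm side goes against the fence (origin then at jig x = +65), in any order. Too wide to grip: push its edges.
- mallet: Bystander: carver's mallet standing upright on its green head (82 diameter, 96 high), wooden handle up to 205; origin at the centre of its underside.
- gouge: Bystander: carving gouge lying on the bench, 225 long, 25 thick; handle from x = -130 to -20, steel to +94; origin on the bench beneath its axis.
- whetstone: Bystander: grey sharpening stone 50 (x) x 150 (y) x 25 high; origin at the centre of its underside.
There are look-alikes about, which are no part of the job. What is shaped like the panel_c but yellow is not meant.

How it is judged:
By the outcome, as a careful person would: the job done as asked, in the order asked, and still so for the second after the job is handed in, with the robot touching nothing.
It also fails if it takes over 72 s, if anything falls off the work surface, if the arm or the gripper's body presses on something with over 40 N, if the wrist force passes 120 N, or if a joint passes its speed limit or range.

## Working session

There is one attempt and no reset: what is moved stays moved. The work goes in short steps, Python scripts to look and compute and a shell command to move; the robot and the scene stay as the last step left them, time stands still between calls to the robot, and variables do not carry over. Pictures are saved under pics/ and viewed, at most 10 in all, crops included, and the job is handed in when it is done.

```bash
ls; mkdir -p pics; cat > h.py <<'E'
import numpy as np, cv2
from rig import bot, viewer, workorder, models
def world(cam,u,v,d,ci=None):
    ci=ci or viewer.camera_info(cam)
    p=np.array([(u-ci['cx'])/ci['fx']*d,(v-ci['cy'])/ci['fy']*d,d,1.0*np.ones_like(d)])
    return (np.linalg.inv(ci['world_to_cam'])@p)[:3]
E
python3 - <<'E'
from h import *
np.set_printoptions(precision=4,suppress=True)
s=bot.read_state(); print(s['time_s'],s['position'],s['tcp_rot'],s['force'])
for c in ['scene','side']:
    im,d=viewer.capture(c); cv2.imwrite(f'pics/{c}0.png',im); np.savez(f'{c}0.npz',im=im,d=d)
    ci=viewer.camera_info(c); print(c,np.linalg.inv(ci['world_to_cam']),ci['fx'])
    for t in ['jig','fence_face','cheek','panel_a','mallet','gouge','whetstone']:
        for r in models.tip_of(c,t): print(c,t,round(r['p'],2),np.array(r['xyz']))
E
```

```text
pics
0.0 [ 0.2506 -0.5718  0.2326] [[ 0.916   0.4012 -0.0005]
 [ 0.4012 -0.916   0.002 ]
 [ 0.0004 -0.002  -1.    ]] [ 0.6113  0.1391 -0.4609]
scene [[ 0.7461  0.3604 -0.5599  1.2844]
 [ 0.6658 -0.4042  0.6271 -0.8217]
 [-0.0003 -0.8407 -0.5415  0.7681]
 [ 0.      0.      0.      1.    ]] 511.3084640025002
scene jig 0.64 [0.5409 0.0303 0.0013]
scene cheek 0.62 [ 0.6258 -0.1646  0.0111]
scene panel_a 0.97 [ 0.5097 -0.0929  0.0061]
scene panel_a 0.83 [0.5137 0.0273 0.014 ]
scene panel_a 0.82 [ 0.2599  0.2384 -0.0007]
scene panel_a 0.8 [ 0.3529  0.3949 -0.0008]
scene panel_a 0.68 [0.5093 0.1445 0.0147]
scene mallet 0.76 [0.5364 0.3973 0.0028]
scene mallet 0.41 [ 0.6257 -0.165   0.0133]
scene gouge 0.92 [ 0.7485 -0.0331 -0.0002]
scene gouge 0.68 [0.5101 0.1447 0.0092]
scene gouge 0.56 [ 0.6256 -0.164   0.0101]
scene whetstone 0.84 [ 0.5703 -0.3344  0.0035]
side [[-0.9256 -0.1987  0.3221  0.1617]
 [-0.3783  0.4605 -0.803   0.915 ]
 [ 0.0113 -0.8651 -0.5014  0.6008]
 [ 0.      0.      0.      1.    ]] 431.27746560059614
side fence_face 0.65 [0.6489 0.0428 0.013 ]
side cheek 0.65 [ 0.6288 -0.1672  0.0118]
side cheek 0.36 [ 0.5097 -0.0951  0.0112]
side panel_a 0.88 [ 0.5083 -0.0956  0.0101]
side panel_a 0.84 [0.5091 0.1428 0.0155]
side panel_a 0.76 [0.3538 0.3951 0.0023]
side panel_a 0.58 [0.5107 0.0281 0.0109]
side mallet 0.84 [ 0.5333  0.4049 -0.0002]
side gouge 0.57 [ 0.7508 -0.0338  0.0011]
side whetstone 0.59 [ 0.5714 -0.3323  0.0018]
```

View pics/scene0.png

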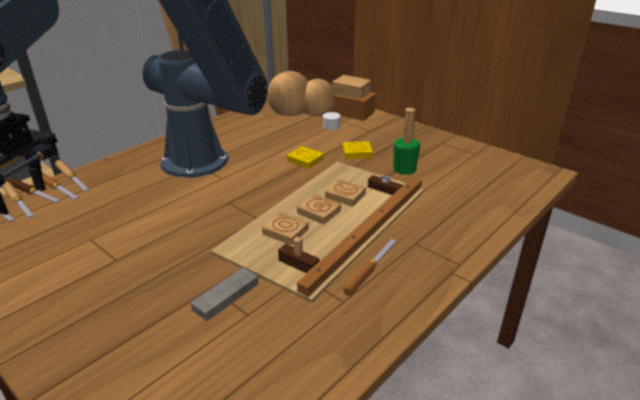

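View pics/side0.png

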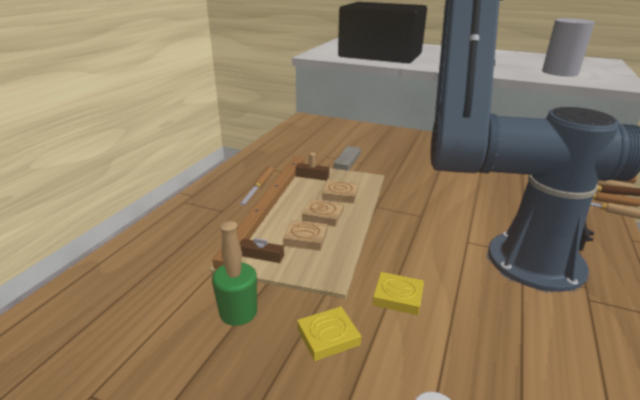

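The scene picture shows five panel shapes. Three are wooden and lie on the board at (285,225), (318,207) and (345,190). Two are yellow and lie off the board at (305,156) and (357,149). The wooden ones are meant, since the yellow ones are the named look-alikes. The cheek is at (298,255), the end block at (384,185) and the fence along the board's far side. The side view agrees.

```bash
cat > m.py <<'E'
from h import *
np.set_printoptions(precision=4,suppress=True)
def cloud(c,im,d,ci=None):
    v,u=np.nonzero((d>0.1)&(d<2.5)); P=world(c,u,v,d[v,u],ci).T
    return P,im[v,u]
if __name__=='__main__':
    Ps=[];Cs=[]
    for c in ['scene','side']:
        z=np.load(c+'0.npz'); P,C=cloud(c,z['im'],z['d'])
        k=(P[:,0]>.3)&(P[:,0]<.8)&(P[:,1]>-.4)&(P[:,1]<.45)&(P[:,2]>-.02)&(P[:,2]<.12); Ps.append(P[k]);Cs.append(C[k])
        P=P[k]
        print(c,'bench z',np.median(P[(P[:,2]<.006),2]),'board',np.median(P[(abs(P[:,2]-.012)<.004),2]))
        # fence: elongated component at z .036-.044 ; print line fit
        h=P[(P[:,2]>.030)&(P[:,2]<.045)]
        q=np.round((h[:,:2]-[.3,-.4])*500).astype(int); g=np.zeros((430,255),np.uint8); g[q[:,1],q[:,0]]=255
        g=cv2.morphologyEx(g,cv2.MORPH_CLOSE,np.ones((5,5)))
        n,lab,st,ce=cv2.connectedComponentsWithStats(g)
        for i in range(1,n):
            if st[i,4]<150: continue
            sel=h[lab[q[:,1],q[:,0]]==i]
            r=cv2.minAreaRect(sel[:,:2].astype(np.float32)*1000)
            print(np.array(r[0]).round(1),np.array(r[1]).round(1),round(r[2],2),'z',np.median(sel[:,2]).round(4))
    P=np.vstack(Ps);C=np.vstack(Cs)
    o=P[:,2].argsort();P=P[o];C=C[o]
    img=np.zeros((426,252,3),np.uint8); img[((P[:,1]+.4)*500).astype(int),((P[:,0]-.3)*500).astype(int)]=C
    z=np.load('scene0.npz')['im'][130:290,210:430]
    a=cv2.resize(z,None,fx=2,fy=2,interpolation=cv2.INTER_CUBIC)
    out=np.zeros((430,700,3),np.uint8); out[:320,:440]=a; out[:426,445:697]=img[::-1]
    cv2.imwrite('pics/top0.png',out)
E
python3 m.py
```

```text
scene bench z -0.0019284871681108928 board 0.010323294092221935
[620.1  37.2] [134.4 563.2] 7.08 z 0.0379
[512.8 -94.5] [93.2 87.2] 12.31 z 0.034
[514.7  27.6] [93.9 84.7] 5.53 z 0.0339
[513.2 141.4] [91.3 85.4] 12.73 z 0.0335
[553.5 383.1] [71.4 29.5] 36.68 z 0.0367
side bench z -0.00013402500611170431 board 0.011761553593573448
[619.   11.5] [133.3 506. ] 7.25 z 0.0397
[507.5 -91.4] [89.7 85.9] 11.35 z 0.0356
[510.4  31.2] [90.6 84.2] 5.33 z 0.0357
[509.4 143.8] [91.  83.7] 12.22 z 0.0358
```

View pics/top0.png

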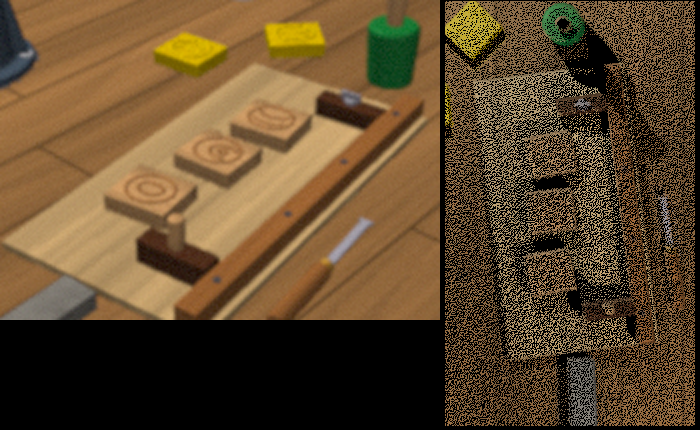

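The enlarged crop confirms it: three wooden panels on the board, with both yellow ones well off it. The jig is at about (0.542, 0.029), yaw 7.1°. I'll push each panel toward the fence with two spread fingertips along jig x.

```bash
cat > d.py <<'E'
import sys; from h import *
from scipy.spatial.transform import Rotation as R
O=np.array([.542,.029,0]); Y=7.1
J=R.from_euler('z',Y,degrees=True).as_matrix()
def go(x,y,z,h=0):
    s=bot.read_state(); T=np.array(s['tcp_rot']); t=J@np.array([x,y,z])+O-s['position']
    hd=np.degrees(np.arctan2(T[1,0],T[0,0]))
    want=J@R.from_euler('z',h,degrees=True).as_matrix()@np.diag([1,-1,-1.])
    return (T.T@t).round(4), R.from_matrix(T.T@want).as_rotvec(degrees=True).round(2)
def injig():
    s=bot.read_state(); return s['time_s'],(J.T@(np.array(s['position'])-O)).round(4),'F',(J.T@np.array(s['force'])).round(2),s['opening']
if __name__=='__main__':
    print(injig()); a=list(map(float,sys.argv[1:])); print(*go(*a))
E
python3 d.py -.117 -.117 .15
```

```text
(0.8, array([-0.3634, -0.5609,  0.2336]), 'F', array([ 0.09, -0.38,  0.15]), 0.9991301709971013)
[ 0.3626 -0.3553  0.0835] [ 0.    0.   16.55]
```

```bash
python3 -m jog '[[0.45,0.04,-0.04,0.005,0,0,2],[0.45,0.08,-0.08,0.01,0,0,4],[0.45,0.12,-0.12,0.02,0,0,6],[0.45,0.16,-0.16,0.03,0,0,8],[0.45,0.2,-0.2,0.04,0,0,10],[0.45,0.24,-0.24,0.05,0,0,12],[0.45,0.28,-0.28,0.06,0,0,14],[0.45,0.32,-0.32,0.07,0,0,15.5],[0.45,0.3626,-0.3553,0.0835,0,0,16.55],[0.45,0.3626,-0.3553,0.0835,0,0,16.55],[0.45,0.3626,-0.3553,0.0835,0,0,16.55],[0.45,0.3626,-0.3553,0.0835,0,0,16.55]]'; python3 d.py -.117 -.117 .034; python3 - <<'E'
from h import *
im,d=viewer.capture('wrist'); cv2.imwrite('pics/w1.png',im)
ci=viewer.camera_info('wrist'); print(ci)
for r in models.tip_of('wrist','panel_a')+models.tip_of('wrist','fence_face')+models.tip_of('wrist','jig')+models.tip_of('wrist','cheek'): print(r)
E
```

```text
time_s: 2.3
position: [0.4404, -0.103, 0.1504]
tcp_rot: [[0.993, 0.122, 0.001], [0.122, -0.993, -0.001], [0.001, 0.001, -1.0]]
force: [-0.4, -0.5, 0.3]
opening: 0.448
grasp_force: 0.0
(2.3, array([-0.1171, -0.1184,  0.1504]), 'F', array([-0.47, -0.4 ,  0.32]), 0.4483838339941293)
[ 0.     -0.0015  0.1164] [ 0.05 -0.05 -0.12]
{'fx': 309.70691628693146, 'fy': 309.70691628693146, 'cx': 316.241213534438, 'cy': 199.46767576018115, 'world_to_cam': array([[ 1.20562045e-01, -9.92705769e-01, -2.22404587e-04,
        -1.56009611e-01],
       [-9.53378163e-01, -1.15848219e-01,  2.78656183e-01,
         3.96882561e-01],
       [-2.76649366e-01, -3.33833237e-02, -9.60390901e-01,
         4.30439301e-01],
       [ 0.00000000e+00,  0.00000000e+00,  0.00000000e+00,
         1.00000000e+00]])}
{'xyz': [0.5139, -0.0892, 0.0126], 'p': 0.92}
{'xyz': [0.3518, 0.3935, 0.0039], 'p': 0.91}
{'xyz': [0.5065, 0.1419, 0.0157], 'p': 0.69}
{'xyz': [0.5111, 0.0301, 0.0117], 'p': 0.63}
{'xyz': [0.5064, 0.1402, 0.0122], 'p': 0.58}
{'xyz': [0.6239, -0.1699, 0.0103], 'p': 0.81}
```

View pics/w1.png

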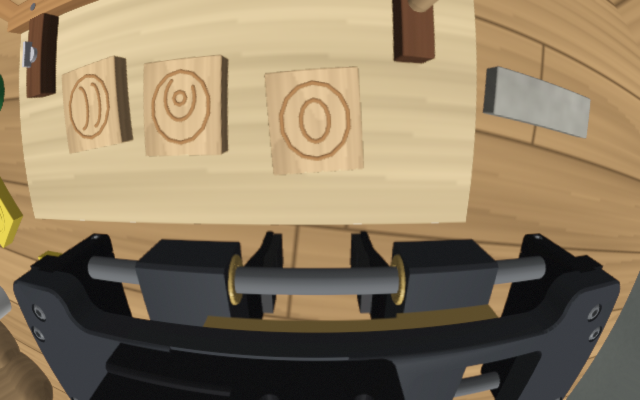

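The wrist view shows panel 1 at (315,120), centred between the fingertips at (270,270) and (362,270). The way down is clear.

```bash
python3 -m jog '[[0.45,0,-0.0015,0.04,0,0,0],[0.45,0,-0.0015,0.08,0,0,0],[0.45,0,-0.0015,0.105,0,0,0],[0.45,0,-0.0015,0.116,0,0,0],[0.45,0.006,-0.0015,0.116,0,0,0],[0.45,0.012,-0.0015,0.116,0,0,0],[0.45,0.018,-0.0015,0.116,0,0,0],[0.45,0.024,-0.0015,0.116,0,0,0],[0.45,0.03,-0.0015,0.116,0,0,0],[0.45,0.036,-0.0015,0.116,0,0,0],[0.45,0.042,-0.0015,0.116,0,0,0],[0.45,0.048,-0.0015,0.116,0,0,0],[0.45,0.054,-0.0015,0.116,0,0,0],[0.45,0.06,-0.0015,0.116,0,0,0],[0.45,0.066,-0.0015,0.116,0,0,0],[0.45,0.072,-0.0015,0.116,0,0,0],[0.45,0.078,-0.0015,0.116,0,0,0],[0.45,0.084,-0.0015,0.116,0,0,0],[0.45,0.09,-0.0015,0.116,0,0,0],[0.45,0.096,-0.0015,0.116,0,0,0]]'; python3 d.py .0105 -.117 .034
```

```text
time_s: 5.05
position: [0.5358, -0.0881, 0.034]
tcp_rot: [[0.992, 0.124, -0.0], [0.124, -0.992, 0.0], [-0.0, -0.0, -1.0]]
force: [-0.6, -0.1, -0.4]
opening: 0.448
grasp_force: 0.1
(5.05, array([-0.0206, -0.1155,  0.034 ]), 'F', array([-0.58,  0.02, -0.4 ]), 0.4476848967066078)
[0.0311 0.0015 0.    ] [-0.  0. -0.]
```

```bash
python3 -m jog '[[0.45,0.005,0,0,0,0,0],[0.45,0.01,0,0,0,0,0],[0.45,0.014,0,0,0,0,0],[0.45,0.017,0,0,0,0,0],[0.45,0.02,0,0,0,0,0],[0.45,0.022,0,0,0,0,0],[0.45,0.024,0,0,0,0,0],[0.45,0.026,0,0,0,0,0],[0.45,0.027,0,0,0,0,0],[0.45,0.028,0,0,0,0,0],[0.45,0.028,0,0,0,0,0]]'; python3 d.py .0105 -.117 .034
```

```text
time_s: 6.42
position: [0.5634, -0.0847, 0.034]
tcp_rot: [[0.992, 0.124, 0.0], [0.124, -0.992, 0.0], [0.0, 0.0, -1.0]]
force: [-0.6, 0.7, 0.2]
opening: 0.453
grasp_force: 0.1
(6.425, array([ 0.0072, -0.1155,  0.034 ]), 'F', array([-0.48,  0.75,  0.2 ]), 0.4533454870032856)
[0.0033 0.0015 0.    ] [ 0.   -0.02 -0.  ]
```

```bash
python3 -m jog '[[0.45,0.001,0,0,0,0,0],[0.45,0.002,0,0,0,0,0],[0.45,0.003,0,0,0,0,0],[0.45,0.003,0,0,0,0,0]]'; python3 d.py .0105 -.117 .034
```

```text
time_s: 6.92
position: [0.5647, -0.0845, 0.034]
tcp_rot: [[0.992, 0.124, -0.003], [0.124, -0.992, 0.0], [-0.003, -0.001, -1.0]]
force: [-4.9, -2.6, 3.6]
opening: 0.452
grasp_force: 2.4
(6.925, array([ 0.0085, -0.1154,  0.034 ]), 'F', array([-5.14, -1.99,  3.61]), 0.45163476704505573)
[0.002  0.0016 0.    ] [-0.03  0.19  0.03]
```

Panel 1 touches the fence with about 5 N at TCP x ≈ 8.5 mm. Next is panel 2.

```bash
python3 -m jog '[[0.45,-0.01,0,0,0,0,0],[0.45,-0.04,0,-0.02,0,0,0],[0.45,-0.075,-0.04,-0.035,0,0,0],[0.45,-0.11,-0.08,-0.035,0,0,0],[0.45,-0.112,-0.119,-0.02,0,0,0],[0.45,-0.112,-0.119,0,0,0,0],[0.45,-0.112,-0.119,0,0,0,0],[0.45,-0.106,-0.119,0,0,0,0],[0.45,-0.1,-0.119,0,0,0,0],[0.45,-0.094,-0.119,0,0,0,0],[0.45,-0.088,-0.119,0,0,0,0],[0.45,-0.081,-0.119,0,0,0,0],[0.45,-0.074,-0.119,0,0,0,0],[0.45,-0.067,-0.119,0,0,0,0],[0.45,-0.06,-0.119,0,0,0,0],[0.45,-0.053,-0.119,0,0,0,0],[0.45,-0.046,-0.119,0,0,0,0],[0.45,-0.039,-0.119,0,0,0,0],[0.45,-0.032,-0.119,0,0,0,0],[0.45,-0.026,-0.119,0,0,0,0]]'; python3 d.py .0105 .0036 .034
```

```text
time_s: 9.43
position: [0.5264, 0.0305, 0.034]
tcp_rot: [[0.992, 0.124, 0.001], [0.124, -0.992, -0.0], [0.0, 0.0, -1.0]]
force: [-1.0, -0.1, -1.1]
opening: 0.448
grasp_force: 0.4
(9.425, array([-0.0153,  0.0034,  0.034 ]), 'F', array([-1.03,  0.06, -1.13]), 0.44783267255493747)
[ 0.0258 -0.0002  0.    ] [ 0.01 -0.03 -0.  ]
```

```bash
python3 -m jog '[[0.45,0.005,0,0,0,0,0],[0.45,0.01,0,0,0,0,0],[0.45,0.014,0,0,0,0,0],[0.45,0.017,0,0,0,0,0],[0.45,0.019,0,0,0,0,0],[0.45,0.021,0,0,0,0,0],[0.45,0.022,0,0,0,0,0],[0.45,0.023,0,0,0,0,0],[0.45,0.024,0,0,0,0,0],[0.45,0.025,0,0,0,0,0],[0.45,0.0255,0,0,0,0,0],[0.45,0.0255,0,0,0,0,0]]'; python3 d.py .0105 .0036 .034
```

```text
time_s: 10.92
position: [0.5497, 0.0336, 0.034]
tcp_rot: [[0.992, 0.124, -0.003], [0.124, -0.992, -0.0], [-0.003, -0.0, -1.0]]
force: [-4.5, -2.8, 4.1]
opening: 0.45
grasp_force: 2.5
(10.925, array([0.0082, 0.0036, 0.034 ]), 'F', array([-4.81, -2.18,  4.11]), 0.4498979895572906)
[ 0.0023 -0.     -0.    ] [-0.02  0.15  0.01]
```

```bash
python3 -m jog '[[0.45,-0.01,0,0,0,0,0],[0.45,-0.04,0,-0.02,0,0,0],[0.45,-0.07,-0.04,-0.035,0,0,0],[0.45,-0.096,-0.08,-0.035,0,0,0],[0.45,-0.096,-0.113,-0.02,0,0,0],[0.45,-0.096,-0.113,0,0,0,0],[0.45,-0.096,-0.113,0,0,0,0],[0.45,-0.09,-0.113,0,0,0,0],[0.45,-0.084,-0.113,0,0,0,0],[0.45,-0.078,-0.113,0,0,0,0],[0.45,-0.072,-0.113,0,0,0,0],[0.45,-0.066,-0.113,0,0,0,0],[0.45,-0.06,-0.113,0,0,0,0],[0.45,-0.054,-0.113,0,0,0,0],[0.45,-0.048,-0.113,0,0,0,0],[0.45,-0.042,-0.113,0,0,0,0],[0.45,-0.036,-0.113,0,0,0,0],[0.45,-0.03,-0.113,0,0,0,0],[0.45,-0.024,-0.113,0,0,0,0],[0.45,-0.018,-0.113,0,0,0,0]]'; python3 d.py .0105 .1165 .034
```

```text
time_s: 13.42
position: [0.5196, 0.1436, 0.034]
tcp_rot: [[0.992, 0.124, 0.0], [0.124, -0.992, 0.0], [0.0, -0.0, -1.0]]
force: [-0.3, -0.4, -0.9]
opening: 0.453
grasp_force: 0.1
(13.425, array([-0.0081,  0.1165,  0.034 ]), 'F', array([-0.34, -0.4 , -0.92]), 0.4527735943050879)
[0.0186 0.     0.    ] [-0. -0.  0.]
```

```bash
python3 -m jog '[[0.45,0.004,0,0,0,0,0],[0.45,0.008,0,0,0,0,0],[0.45,0.011,0,0,0,0,0],[0.45,0.013,0,0,0,0,0],[0.45,0.015,0,0,0,0,0],[0.45,0.016,0,0,0,0,0],[0.45,0.017,0,0,0,0,0],[0.45,0.018,0,0,0,0,0],[0.45,0.018,0,0,0,0,0]]'; python3 d.py .0105 .1165 .034;python3 - <<'E'
from h import *
im,d=viewer.capture('scene'); cv2.imwrite('pics/s2.png',cv2.resize(im[130:330,190:460],None,fx=2.9,fy=2.9,interpolation=cv2.INTER_CUBIC))
E
```

```text
time_s: 14.55
position: [0.5356, 0.1457, 0.0339]
tcp_rot: [[0.992, 0.124, -0.003], [0.124, -0.992, -0.0], [-0.003, -0.0, -1.0]]
force: [-3.1, -1.6, 2.7]
opening: 0.447
grasp_force: 2.0
(14.55, array([0.0081, 0.1165, 0.0339]), 'F', array([-3.3 , -1.22,  2.7 ]), 0.4472782782755275)
[ 0.0024  0.     -0.0001] [-0.    0.17  0.01]
```

View pics/s2.png

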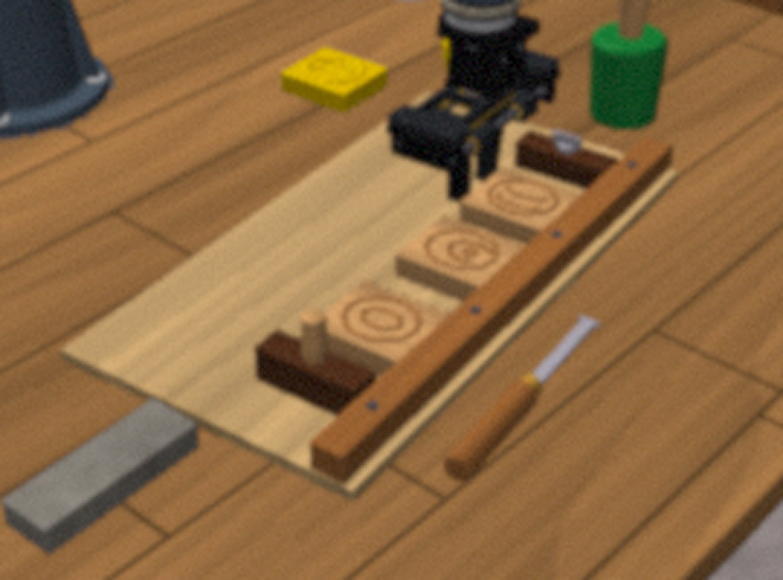

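All three panels now lie against the fence, at (380,320), (465,245) and (525,195) in this crop, with gaps between them. The cheek post is at (313,340). I'll go behind the post with shut fingers.

```bash
python3 -m jog '[[0.45,-0.01,0,0,0,0,0],[0.4,-0.02,0,-0.04,0,0,0],[0.2,-0.02,0.02,-0.09,0,0,0],[0,-0.01,0.07,-0.096,0,0,0],[0,0,0.12,-0.096,0,0,0],[0,0.01,0.17,-0.096,0,0,0],[0,0.02,0.22,-0.096,0,0,0],[0,0.03,0.27,-0.096,0,0,0],[0,0.04,0.32,-0.096,0,0,0],[0,0.048,0.355,-0.096,0,0,0],[0,0.048,0.364,-0.096,0,0,0],[0,0.048,0.364,-0.06,0,0,0],[0,0.048,0.364,-0.032,0,0,0],[0,0.048,0.364,-0.032,0,0,0]]'; python3 d.py .058 -.229 .066;python3 - <<'E'
from h import *
im,d=viewer.capture('wrist'); cv2.imwrite('pics/w3.png',im)
E
```

```text
time_s: 16.35
position: [0.6273, -0.2071, 0.0636]
tcp_rot: [[0.992, 0.124, -0.005], [0.125, -0.992, 0.003], [-0.005, -0.004, -1.0]]
force: [-0.6, 0.1, -0.1]
opening: 0.005
grasp_force: 0.0
(16.35, array([ 0.0555, -0.2449,  0.0636]), 'F', array([-0.62,  0.18, -0.1 ]), 0.005196628941365103)
[ 0.0025 -0.0159 -0.0024] [-0.23  0.28  0.05]
```

View pics/w3.png

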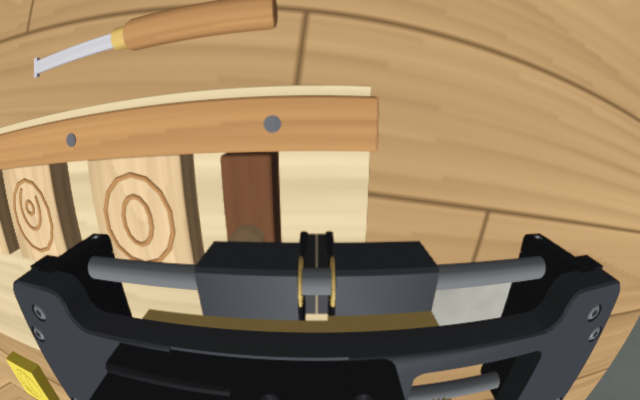

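The shut fingers at (317,270) stand behind the cheek and its post at (248,235), on the far side from the panels. I'll push gently along +y, which is tool −y.

```bash
python3 -m jog '[[0,0.002,-0.004,0,0,0,0],[0,0.002,-0.008,0,0,0,0],[0,0.002,-0.012,0,0,0,0],[0,0.002,-0.016,0,0,0,0],[0,0.002,-0.02,0,0,0,0],[0,0.002,-0.024,0,0,0,0],[0,0.002,-0.028,0,0,0,0],[0,0.002,-0.032,0,0,0,0],[0,0.002,-0.036,0,0,0,0],[0,0.002,-0.04,0,0,0,0],[0,0.002,-0.043,0,0,0,0],[0,0.002,-0.046,0,0,0,0],[0,0.002,-0.049,0,0,0,0],[0,0.002,-0.052,0,0,0,0],[0,0.002,-0.055,0,0,0,0],[0,0.002,-0.059,0,0,0,0],[0,0.002,-0.063,0,0,0,0],[0,0.002,-0.067,0,0,0,0],[0,0.002,-0.071,0,0,0,0],[0,0.002,-0.075,0,0,0,0]]'; python3 d.py .058 -.17 .066
```

```text
time_s: 18.9
position: [0.6223, -0.1345, 0.066]
tcp_rot: [[0.992, 0.124, -0.0], [0.124, -0.992, 0.0], [-0.0, -0.0, -1.0]]
force: [-1.0, -0.9, -0.1]
opening: 0.005
grasp_force: 0.9
(18.9, array([ 0.0595, -0.1722,  0.066 ]), 'F', array([-1.1 , -0.82, -0.11]), 0.00525193396057752)
[-0.0015 -0.0022  0.    ] [-0.    0.    0.01]
```

```bash
python3 -m jog '[[0,0,-0.004,0,0,0,0],[0,0,-0.008,0,0,0,0],[0,0,-0.011,0,0,0,0],[0,0,-0.014,0,0,0,0],[0,0,-0.017,0,0,0,0],[0,0,-0.02,0,0,0,0],[0,0,-0.023,0,0,0,0],[0,0,-0.026,0,0,0,0],[0,0,-0.029,0,0,0,0],[0,0,-0.032,0,0,0,0],[0,0,-0.035,0,0,0,0],[0,0,-0.038,0,0,0,0]]'; python3 d.py .058 -.13 .066;python3 - <<'E'
from m import *
im,d=viewer.capture('side'); np.savez('side1.npz',im=im,d=d); cv2.imwrite('pics/sd4.png',cv2.resize(im[140:290,190:410],None,fx=3.6,fy=3.6,interpolation=cv2.INTER_CUBIC))
E
```

```text
time_s: 20.4
position: [0.6176, -0.0969, 0.0661]
tcp_rot: [[0.992, 0.124, -0.0], [0.124, -0.992, -0.0], [-0.0, 0.0, -1.0]]
force: [0.2, -3.0, 1.0]
opening: 0.004
grasp_force: 1.2
(20.4, array([ 0.0595, -0.1343,  0.0661]), 'F', array([-0.22, -2.98,  0.98]), 0.004244652329990693)
[-0.0015 -0.0043  0.0001] [0. 0. 0.]
```

View pics/sd4.png

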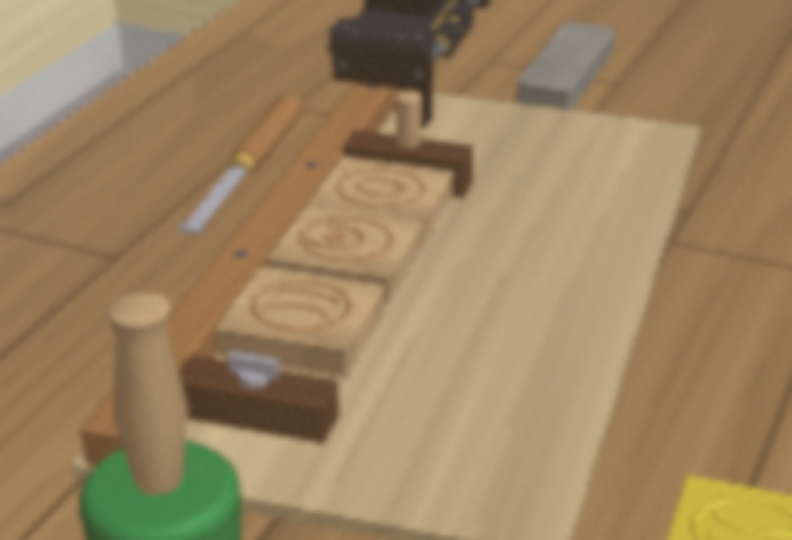

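The three panels are together in a straight row. The cheek is behind panel 1 at (410,155), and a gap remains to the end block at (260,390). Continuing.

```bash
python3 -m jog '[[0,0,-0.003,0,0,0,0],[0,0,-0.006,0,0,0,0],[0,0,-0.009,0,0,0,0],[0,0,-0.012,0,0,0,0],[0,0,-0.015,0,0,0,0],[0,0,-0.018,0,0,0,0],[0,0,-0.021,0,0,0,0],[0,0,-0.024,0,0,0,0],[0,0,-0.027,0,0,0,0],[0,0,-0.03,0,0,0,0],[0,0,-0.032,0,0,0,0],[0,0,-0.034,0,0,0,0]]'; python3 d.py .058 -.1 .066; python3 - <<'E'
from m import *; from d import J,O
# end block face estimate in jig frame from start pictures
for c in ['scene','side']:
    z=np.load(c+'0.npz'); P,_=cloud(c,z['im'],z['d']); Q=(P-O)@J
    k=(Q[:,0]>.03)&(Q[:,0]<.09)&(Q[:,1]>.17)&(Q[:,1]<.26)&(Q[:,2]>.034)&(Q[:,2]<.048)
    print(c,k.sum(),np.percentile(Q[k,1],[1,5,50,95,99]))
E
```

```text
time_s: 21.95
position: [0.6134, -0.0632, 0.0661]
tcp_rot: [[0.992, 0.124, -0.0], [0.124, -0.992, -0.0], [-0.0, 0.0, -1.0]]
force: [-0.5, -2.9, 1.4]
opening: 0.006
grasp_force: 1.4
(21.95, array([ 0.0595, -0.1003,  0.0661]), 'F', array([-0.87, -2.78,  1.43]), 0.006445010557096729)
[-0.0015 -0.0003  0.0001] [0.   0.   0.01]
scene 135 [0.1896 0.1908 0.1998 0.2168 0.221 ]
side 250 [0.1939 0.1984 0.2177 0.2245 0.2257]
```

```bash
python3 -m jog '[[0,0,-0.002,0,0,0,0],[0,0,-0.004,0,0,0,0],[0,0,-0.006,0,0,0,0],[0,0,-0.008,0,0,0,0],[0,0,-0.009,0,0,0,0],[0,0,-0.01,0,0,0,0],[0,0,-0.011,0,0,0,0],[0,0,-0.011,0,0,0,0]]'; python3 d.py .058 -.088 .066
```

```text
time_s: 22.95
position: [0.612, -0.0523, 0.066]
tcp_rot: [[0.992, 0.124, -0.0], [0.124, -0.992, 0.0], [-0.0, -0.0, -1.0]]
force: [-0.4, -2.9, 0.6]
opening: 0.003
grasp_force: 1.1
(22.95, array([ 0.0595, -0.0893,  0.066 ]), 'F', array([-0.77, -2.82,  0.57]), 0.003018158883951814)
[-0.0015 -0.0013  0.    ] [-0.01  0.01  0.  ]
```

```bash
python3 -m jog '[[0,0,-0.001,0,0,0,0],[0,0,-0.002,0,0,0,0],[0,0,-0.003,0,0,0,0],[0,0,-0.003,0,0,0,0]]'; python3 d.py .058 -.088 .066
```

```text
time_s: 23.45
position: [0.6117, -0.0493, 0.066]
tcp_rot: [[0.992, 0.124, -0.0], [0.124, -0.992, 0.0], [-0.0, -0.0, -1.0]]
force: [-1.0, -2.3, 0.8]
opening: 0.007
grasp_force: 1.1
(23.45, array([ 0.0595, -0.0863,  0.066 ]), 'F', array([-1.26, -2.11,  0.78]), 0.006583819420182356)
[-0.0015  0.0017  0.    ] [-0.01  0.    0.01]
```

```bash
python3 -m jog '[[0,0,-0.001,0,0,0,0],[0,0,-0.002,0,0,0,0],[0,0,-0.003,0,0,0,0],[0,0,-0.003,0,0,0,0]]'; python3 d.py .058 -.088 .066
```

```text
time_s: 23.95
position: [0.6113, -0.0463, 0.0661]
tcp_rot: [[0.992, 0.124, -0.0], [0.124, -0.992, 0.0], [-0.0, -0.0, -1.0]]
force: [-0.6, -2.4, -0.3]
opening: 0.002
grasp_force: 1.1
(23.95, array([ 0.0595, -0.0833,  0.0661]), 'F', array([-0.94, -2.33, -0.31]), 0.0016509696875305967)
[-0.0015  0.0047  0.0001] [-0.01  0.    0.  ]
```

```bash
python3 -m jog '[[0,0,-0.001,0,0,0,0],[0,0,-0.002,0,0,0,0],[0,0,-0.003,0,0,0,0],[0,0,-0.003,0,0,0,0]]'; python3 d.py .058 -.088 .066
```

```text
time_s: 24.45
position: [0.6113, -0.0459, 0.0661]
tcp_rot: [[0.992, 0.125, 0.001], [0.125, -0.992, -0.004], [0.0, 0.004, -1.0]]
force: [-1.4, -9.8, 1.1]
opening: 0.006
grasp_force: 4.5
(24.45, array([ 0.0595, -0.0829,  0.0661]), 'F', array([-2.58, -9.58,  1.06]), 0.005508477933355477)
[-0.0015  0.0051  0.0002] [ 0.21 -0.01  0.07]
```

The row has closed and the force is rising. I'll hold at about 11 N for a second, then back off.

```bash
python3 -m jog '[[0,0,-0.0005,0,0,0,0],[0,0,-0.0008,0,0,0,0],[0,0,-0.0008,0,0,0,0],[0,0,-0.0008,0,0,0,0],[0,0,-0.0008,0,0,0,0],[0,0,-0.0008,0,0,0,0],[0,0,-0.0008,0,0,0,0],[0,0,-0.0008,0,0,0,0]]'; python3 d.py .058 -.088 .066
```

```text
time_s: 25.45
position: [0.6113, -0.0458, 0.0661]
tcp_rot: [[0.992, 0.125, 0.001], [0.125, -0.992, -0.005], [0.0, 0.005, -1.0]]
force: [-2.2, -11.6, -0.3]
opening: 0.008
grasp_force: 5.4
(25.45, array([ 0.0595, -0.0828,  0.0661]), 'F', array([ -3.64, -11.21,  -0.29]), 0.008012311476639387)
[-0.0015  0.0052  0.0002] [ 0.26 -0.01  0.07]
```

```bash
python3 -m jog '[[0,0,0.001,0,0,0,0],[0,0,0.003,0,0,0,0],[0,0,0.008,0,0,0,0],[0,0,0.02,0,0,0,0],[0,0,0.02,-0.03,0,0,0],[0,-0.03,0.02,-0.07,0,0,0],[0,-0.08,-0.01,-0.09,0,0,0],[0,-0.14,-0.04,-0.09,0,0,0],[0,-0.16,-0.07,-0.09,0,0,0],[0,-0.16,-0.1,-0.09,0,0,0],[0,-0.16,-0.1,-0.09,0,0,0],[0,-0.16,-0.1,-0.09,0,0,0]]'; python3 d.py -.08 .07 .034;python3 - <<'E'
from m import *
im,d=viewer.capture('wrist'); cv2.imwrite('pics/w5.png',cv2.resize(im[0:240,90:500],(800,468),interpolation=cv2.INTER_CUBIC))
E
```

```text
time_s: 26.95
position: [0.4408, 0.0363, 0.1562]
tcp_rot: [[0.992, 0.124, 0.002], [0.124, -0.992, -0.0], [0.002, 0.001, -1.0]]
force: [-1.2, 0.6, -0.3]
opening: 0.008
grasp_force: 0.0
(26.95, array([-0.0995,  0.0197,  0.1562]), 'F', array([-1.1 ,  0.78, -0.25]), 0.007540866979402669)
[ 0.0193 -0.0504  0.1222] [ 0.03 -0.09  0.02]
```

View pics/w5.png

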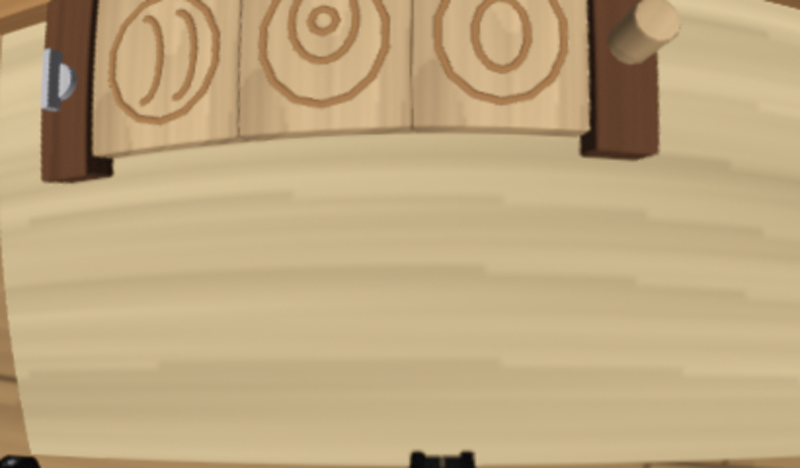

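The row looks straight and closed from end block to cheek, with the near edges in line at rows 130–150. I'll check flushness by touch, nudging each panel lightly toward the fence, then press once more.

```bash
python3 -m jog '[[0.3,0.035,0.012,0.04,0,0,0],[0.3,0.06,0.0227,0.08,0,0,0],[0.3,0.06,0.0227,0.11,0,0,0],[0.3,0.06,0.0227,0.122,0,0,0],[0.3,0.075,0.0227,0.122,0,0,0],[0.3,0.09,0.0227,0.122,0,0,0],[0.3,0.098,0.0227,0.122,0,0,0],[0.3,0.102,0.0227,0.122,0,0,0],[0.3,0.104,0.0227,0.122,0,0,0],[0.3,0.106,0.0227,0.122,0,0,0],[0.3,0.107,0.0227,0.122,0,0,0],[0.3,0.107,0.0227,0.122,0,0,0]]'; python3 d.py .0105 -.003 .034
```

```text
time_s: 28.5
position: [0.5486, 0.0275, 0.034]
tcp_rot: [[0.992, 0.124, -0.0], [0.124, -0.992, 0.0], [-0.0, -0.0, -1.0]]
force: [0.3, 0.9, -0.6]
opening: 0.298
grasp_force: 0.0
(28.5, array([ 0.0064, -0.0023,  0.034 ]), 'F', array([ 0.41,  0.87, -0.56]), 0.29782264442443224)
[0.0041 0.0007 0.    ] [-0.    0.01  0.  ]
```

```bash
python3 -m jog '[[0.3,0.001,0,0,0,0,0],[0.3,0.002,0,0,0,0,0],[0.3,0.002,0,0,0,0,0]]'; python3 d.py .0105 -.003 .034
```

```text
time_s: 28.88
position: [0.5504, 0.0277, 0.034]
tcp_rot: [[0.992, 0.124, -0.001], [0.124, -0.992, 0.0], [-0.001, -0.0, -1.0]]
force: [-0.7, -0.2, 0.3]
opening: 0.3
grasp_force: 0.3
(28.875, array([ 0.0082, -0.0023,  0.034 ]), 'F', array([-0.67, -0.08,  0.32]), 0.29982549973222034)
[ 0.0023  0.0007 -0.    ] [-0.01  0.04  0.01]
```

```bash
python3 -m jog '[[0.3,0.001,0,0,0,0,0],[0.3,0.001,0,0,0,0,0],[0.3,-0.006,0,0,0,0,0],[0.3,-0.012,-0.02,0,0,0,0],[0.3,-0.012,-0.06,0,0,0,0],[0.3,-0.012,-0.08,0,0,0,0],[0.3,-0.008,-0.08,0,0,0,0],[0.3,-0.004,-0.08,0,0,0,0],[0.3,-0.002,-0.08,0,0,0,0],[0.3,-0.001,-0.08,0,0,0,0],[0.3,0,-0.08,0,0,0,0],[0.3,0,-0.08,0,0,0,0]]'; python3 d.py .0105 .077 .034
```

```text
time_s: 30.38
position: [0.5404, 0.1067, 0.0339]
tcp_rot: [[0.992, 0.123, -0.001], [0.123, -0.992, -0.0], [-0.001, -0.0, -1.0]]
force: [-1.5, -0.5, 0.3]
opening: 0.3
grasp_force: 0.4
(30.375, array([0.008 , 0.0773, 0.0339]), 'F', array([-1.55, -0.27,  0.35]), 0.2996556602380315)
[ 0.0025  0.0003 -0.0001] [-0.    0.06 -0.02]
```

```bash
python3 -m jog '[[0.3,0.001,0,0,0,0,0],[0.3,0.001,0,0,0,0,0],[0.3,-0.006,0,0,0,0,0],[0.3,-0.012,-0.02,0,0,0,0],[0.3,-0.012,-0.06,0,0,0,0],[0.3,-0.012,-0.078,0,0,0,0],[0.3,-0.008,-0.078,0,0,0,0],[0.3,-0.004,-0.078,0,0,0,0],[0.3,-0.002,-0.078,0,0,0,0],[0.3,-0.001,-0.078,0,0,0,0],[0.3,0,-0.078,0,0,0,0],[0.3,0,-0.078,0,0,0,0]]'; python3 d.py .0105 .157 .034
```

```text
time_s: 31.88
position: [0.5307, 0.184, 0.0339]
tcp_rot: [[0.992, 0.123, -0.001], [0.123, -0.992, -0.0], [-0.001, 0.0, -1.0]]
force: [-0.1, -0.4, -0.1]
opening: 0.303
grasp_force: 0.5
(31.875, array([0.0079, 0.1552, 0.0339]), 'F', array([-0.15, -0.38, -0.09]), 0.3027298395726708)
[ 0.0026 -0.0018 -0.0001] [ 0.01  0.08 -0.02]
```

All panels are flush, with contact at TCP x ≈ 8 mm in each case, which matches the fence. Now the final press.

```bash
python3 -m jog '[[0.3,0.001,0,0,0,0,0],[0.3,0.001,0,0,0,0,0],[0.3,-0.006,0,0,0,0,0],[0.3,-0.02,0,-0.03,0,0,0],[0.2,-0.02,0.03,-0.08,0,0,0],[0,-0.01,0.08,-0.096,0,0,0],[0,0.01,0.13,-0.096,0,0,0],[0,0.03,0.18,-0.096,0,0,0],[0,0.045,0.225,-0.096,0,0,0],[0,0.0505,0.252,-0.096,0,0,0],[0,0.0505,0.255,-0.096,0,0,0],[0,0.0505,0.255,-0.06,0,0,0],[0,0.0505,0.255,-0.032,0,0,0],[0,0.0505,0.255,-0.032,0,0,0],[0,0.0505,0.25,-0.032,0,0,0],[0,0.0505,0.245,-0.032,0,0,0],[0,0.0505,0.242,-0.032,0,0,0],[0,0.0505,0.24,-0.032,0,0,0],[0,0.0505,0.24,-0.032,0,0,0]]'; python3 d.py .0595 -.0828 .066
```

```text
time_s: 34.25
position: [0.6111, -0.0473, 0.0663]
tcp_rot: [[0.992, 0.124, 0.0], [0.124, -0.992, -0.0], [0.0, 0.0, -1.0]]
force: [-0.6, 0.1, -0.4]
opening: 0.007
grasp_force: 0.0
(34.25, array([ 0.0591, -0.0842,  0.0663]), 'F', array([-0.59,  0.2 , -0.38]), 0.0069002385377872014)
[ 0.0004 -0.0014  0.0003] [ 0.01 -0.02  0.02]
```

```bash
python3 -m jog '[[0,0,-0.001,0,0,0,0],[0,0,-0.002,0,0,0,0],[0,0,-0.003,0,0,0,0],[0,0,-0.004,0,0,0,0],[0,0,-0.0045,0,0,0,0],[0,0,-0.0045,0,0,0,0],[0,0,-0.0045,0,0,0,0],[0,0,-0.0045,0,0,0,0],[0,0,-0.0045,0,0,0,0],[0,0,-0.0045,0,0,0,0],[0,0,-0.0045,0,0,0,0]]'; python3 d.py .0595 -.0828 .066
```

```text
time_s: 35.62
position: [0.611, -0.046, 0.0662]
tcp_rot: [[0.992, 0.124, 0.001], [0.124, -0.992, -0.004], [0.001, 0.004, -1.0]]
force: [-1.8, -10.4, -0.4]
opening: 0.009
grasp_force: 4.4
(35.625, array([ 0.0592, -0.0829,  0.0662]), 'F', array([ -3.06, -10.12,  -0.43]), 0.00869757348889711)
[ 0.0003 -0.0001  0.0002] [ 0.25 -0.04  0.05]
```

```bash
python3 -m jog '[[0,0,-0.003,0,0,0,0],[0,0,0.001,0,0,0,0],[0,0,0.006,0,0,0,0],[0,0,0.016,0,0,0,0],[0,0,0.02,-0.03,0,0,0],[0,-0.03,0.02,-0.07,0,0,0],[0,-0.08,-0.01,-0.09,0,0,0],[0,-0.14,-0.04,-0.09,0,0,0],[0,-0.16,-0.07,-0.09,0,0,0],[0,-0.16,-0.1,-0.09,0,0,0],[0,-0.16,-0.1,-0.09,0,0,0],[0,-0.16,-0.1,-0.09,0,0,0]]'; python3 - <<'E'
from m import *
im,d=viewer.capture('wrist'); im2,_=viewer.capture('scene')
a=cv2.resize(im[0:200,90:500],(800,390)); b=cv2.resize(im2[150:300,200:430],(320,209))
cv2.imwrite('pics/w6.png',np.vstack([a,np.hstack([b,np.zeros((209,480,3),np.uint8)])]))
E
```

```text
time_s: 37.12
position: [0.4401, 0.0361, 0.1562]
tcp_rot: [[0.992, 0.124, 0.001], [0.124, -0.992, -0.0], [0.001, 0.001, -1.0]]
force: [-0.2, -0.1, 0.3]
opening: 0.004
grasp_force: 0.0
```

View pics/w6.png

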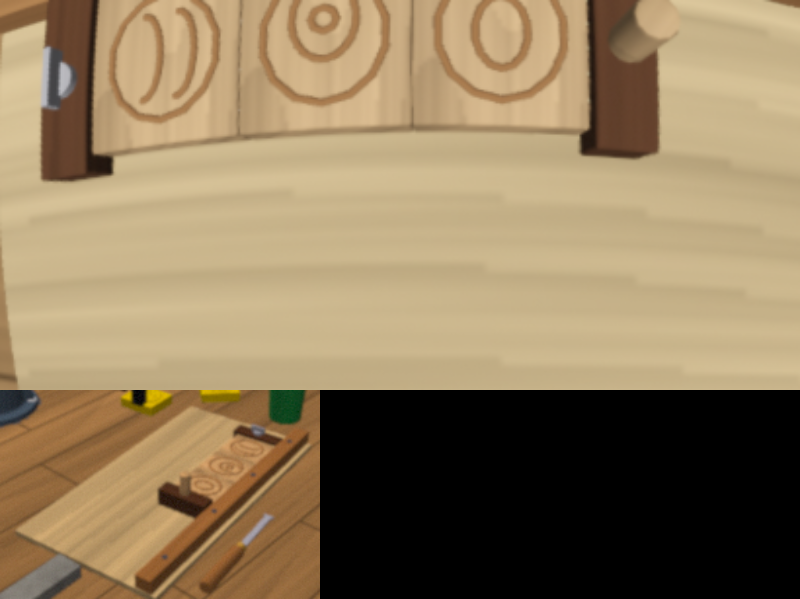

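The row is closed between the end block at (68,90) and the cheek at (620,90), flush with the fence, and the robot is clear. Handing in.

```bash
python3 -c "
from h import *
print(workorder.hand_in())"
```

```text
the job is handed in; nothing more can be done
None
```

The job is handed in at about 37 s: the three panels lie flush against the fence in a closed row, the cheek was pressed at about 10 N and left against them, and the robot never went near the mallet, gouge or whetstone.

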